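# Free a rigid tube from its push-fit fitting and stand it in the drying block

### The job

Take the taller of the two steel tubes out of its push-fit fitting: press the release ring down to its stop with the fingertips astride the tube, grip the tube there and draw it straight out. Then lower it foot first into the hole of the wooden drying block until its collar lies flush on the block, and let go. Be gentle: do not press hard on the fittings or the block, do not tug at a tube that is still locked, and leave the short tube and everything else on the bench as they are.

Things in the scene. Friction and masses are not known exactly. Their poses are not given: they have to be found in the camera images.
- tall_tube: Straight rigid steel tube, 10 mm diameter, 96 mm long, with a collar of 17 mm diameter, 2.5 mm thick, whose underside is 22 mm above the foot; the foot is chamfered. Origin: centre of the foot, z along the tube to its plain top end. About 60 g. It starts standing in fitting_a, its foot on the bore floor 12 mm above the bench, its top at 108 mm, about 42 mm above the ring, which is the room there is to grip it. This is the tube to take out.
- short_tube: Straight rigid steel tube, 10 mm diameter, 70 mm long, with a collar of 17 mm diameter, 2.5 mm thick, whose underside is 22 mm above the foot; the foot is chamfered. Origin: centre of the foot, z along the tube to its plain top end. It stands in fitting_b in the same way and stays there.
- fitting_a: Brass push-fit fitting bolted to the bench: 64 mm square foot plate 8 mm thick, 44 mm square block up to 30 mm, 44 mm round neck up to 46 mm, above it a grey plastic release ring, 38 mm outside, 21 mm inside diameter, 5 mm thick. Origin: centre of the underside, z up. Holds the tall tube. Do not press it with more than 40 N.
- ring_a (a point): Nominal centre of the ring's top face at rest, 66 mm above fitting_a's origin; fixed to the fitting, does not move with the ring. The real ring rests up to 5 mm higher or lower, differently each time: feel for it. Press it slowly (5 mm/s near the stop) with both open fingertips astride the tube: about 1 N starts it, 8 N has it 10 mm down at a firm stop (8 N more per mm). It springs back when let go.
- stop_a (a point): Nominal centre of the ring's top face when pressed fully down, 10 mm below ring_a, and as uncertain. With the ring at its stop (ease off 0.5 mm: closing fingertips drag on it and may reach forward) close the fingers on the tube, tips still on the ring, and draw it straight up: the ring follows and the collar passes the jaws before they shut. Gripping before pressing fails: the tube stands on the bore's floor.
- jaws_a (a point): Underside of two hidden jaws in the neck, 41.5 mm above fitting_a's origin, 5 mm above the collar: the tube lifts 5 mm, then they lock it in. They are open only while the ring is more than about 3 mm down, so the ring must be at its stop or within 1 mm of it when the pull begins. A locked tube must not be pulled with more than 35 N.
- bore_a (a point): Centre of the bore's floor, 12 mm above fitting_a's origin. The bore (12 mm wide, 18 mm deep) holds the 10 mm tube loosely; the ring's hole clears the tube by 5 mm all round.
- fitting_b: Brass push-fit fitting bolted to the bench: 64 mm square foot plate 8 mm thick, 44 mm square block up to 30 mm, 44 mm round neck up to 46 mm, above it a grey plastic release ring, 38 mm outside, 21 mm inside diameter, 5 mm thick. Origin: centre of the underside, z up. Same as fitting_a; it holds the short tube. Which of the two fittings stands on the left differs.
- block: Light wooden drying block, fixed, 70 x 70 mm, 45 mm high (push on it with no more than 35 N), with one vertical hole in the middle of its top. Origin: centre of the underside, z up.
- block_hole0 (a point): Centre of the hole's mouth on the block's top face, 45 mm above the bench, z up. The hole is 14 mm wide and 30 mm deep: the tube's foot goes in 22 mm until the collar lies on the block.
- jar: Bystander, loose: small closed amber jar, 36 mm diameter, 48 mm high. Origin: centre of the underside.
- stopper: Bystander, loose: black rubber stopper, 30 mm diameter, 26 mm high. Origin: centre of the underside.
- beaker: Bystander, loose: glass beaker, 68 mm diameter, 85 mm high. Origin: centre of the underside.
- reagent: Bystander, loose: glass bottle, 60 mm diameter, 130 mm high. Origin: centre of the underside.
- spatula: Bystander, loose: broad-bladed lab spatula lying flat, 150 mm long.
- dish: Bystander, loose: shallow white dish, 90 mm diameter, 16 mm high. Origin: centre of the underside.
- weight: Bystander, loose: brass weight, 34 mm diameter, 52 mm high. Origin: centre of the underside.
There are look-alikes about, which are no part of the job. Leave any purple look-alike of the fitting_a alone.

How it is judged:
On the way:
1. the tall tube has been drawn out of its fitting: its foot is above the ring (z of tall_tube in the frame of fitting_a above 0.075 m), for 0.1 s.
At the end, for the whole second after the job is handed in: The tall tube stands still in the block's hole: foot at least 19.5 mm below the mouth (collar on the block), within 5 mm of the hole's axis, leaning less than 0.1 rad; the short tube still stands in its fitting (z of tall_tube in the frame of block_hole0 below -0.0195 m and horizontal distance between tall_tube and block_hole0 below 0.005 m and angle between tall_tube's own z axis and vertical below 0.1 rad and linear speed of tall_tube below 0.02 m/s and angle between short_tube's own z axis and vertical below 0.2 rad); the robot touches nothing.
It fails at once if a fitting is pressed by the robot with more than 40 N (contact force between any of the arm, the fingers and fitting_a above 40 N or contact force between any of the arm, the fingers and fitting_b above 40 N).
It fails at once if the tall tube is forced against its fitting with more than 35 N (tugged while locked) (contact force between tall_tube and fitting_a above 35 N).
It fails at once if the tall tube or the robot is pushed on the block with more than 35 N (contact force between any of tall_tube, the arm, the fingers and block above 35 N).
It fails at once if the short tube is moved more than 10 mm (distance of short_tube from where it was at the start of the episode above 0.01 m).
It fails at once if a bystander is moved more than 20 mm (distance of any of jar, stopper, beaker, reagent, spatula, dish, weight from where it was at the start of the episode above 0.02 m).
It also fails if it takes over 48 s, if anything falls off the work surface, if the arm or the gripper's body presses on something with over 40 N, if the wrist force passes 120 N, or if a joint passes its speed limit or range.

### The arm

A 6-joint arm with a two-finger parallel gripper is mounted at the origin on the work surface. World frame = base frame: x ahead of the robot, y to its left, z up, the work surface at z = 0. Lengths are in m, angles in rad, forces in N, time in s.
With the tool pointing down it reaches from about 0.3 to 0.75 m from the base axis. Payload 8.5 kg.
Tool frame: the origin (TCP) lies between the finger pads; the fingertips stand 25 mm ahead of it and the grasp point (between the pads) lies 6 mm ahead of it (bot.tip_extent is the distance from the TCP to the fingertips, in m); z points along the fingers, y is the direction in which the jaws open and shut (so a half turn about z gives the same grasp; the last joint's range is limited). The gripper opens to 85 mm and grips with 20 to 120 N. Pads are 22 mm wide; open, the fingers measure 114 mm over their backs; the gripper's body (76 mm by 85 mm) begins 54 mm behind the grasp point. The pads swing forward as they close: fully open they stand 13 mm farther back than shut.
Start: joints at [-1.464, 0.381, 1.297, -0, 1.464, -0.215], TCP at [0.174, -0.522, 0.256] pointing down, gripper open.
Joint ranges: [-3.11, 3.11], [-0.89, 2.33], [0.22, 2.48], [-1.42, 4.56], [0.17, 2.85], [-2.88, 2.88]. Speed limits (rad/s): [2.39, 2.39, 3.14, 3.14, 3.14, 3.14].

### API

Orientations are given as a unit quaternion [x, y, z, w].
In Python, from bench import telemetry, camera, camera_params, ticket, regions_of, bot gives the robot as it stands. The module is installed in compiled form; this text tells all that it offers.
- The arm moves only by the tool servo_tool, never from a script. Its argument "targets" is a list of rows, each a list of 7 numbers: the shift along the tool's x, y, z in m, then the turn, a rotation vector about the tool's x, y, z in rad, then the finger opening in m, from 0 to 0.0854. In form: [[dx, dy, dz, wx, wy, wz, jaw], ...]. A call has 1 to 8 rows; each row shifts and turns the commanded pose from where the row before left it, along the tool's axes as they then stand; what a row does not reach is not made up. A row lasts 1/8 s, in which the tool goes at most 62.5 mm and 10.7 degrees, less where a joint would pass 70% of its speed; a pose out of reach is approached as far as the arm can. A call is refused whole if a number of a shift passes 0.0625 or a number of a turn 0.188, either way. A call with a gripper value outside its range is refused whole. The fingers move at their own pace and stop on an object; "grip_force" is the grip in N (left out, the last holds). Time passes only in rows, so rows that do not move let the fingers close. It gives the time, the measured TCP pose, the force and the opening at its end, in the units of the state.
- telemetry.observe(): the state, without advancing time (a new reading comes with each control period).
- camera(name): name is "scene" or "top"; returns the picture (420x560x3 uint8, red, green, blue); there is no depth.
- camera_params(name): a dict with "fov_y" (degrees; the focal length in pixels is half the picture's height over the tangent of half this angle, whatever the lens; pixels are square), "cx", "cy" (the principal point, pixels), "xyz" and "attitude" of the camera in the world. Camera axes: x right, y down, z forward; pixel columns grow to the right and rows downward; lengths in m; the calibration is good to about 2 mm. A picture is of the moment at which its call begins. camera_params takes no time and is no camera call.
- ticket.job_done(): hands the job in, once; it reports no verdict.
Trained networks look in the newest picture that a camera, given by its name, has taken for a name from the list of things; names that differ only in an ending like _2 or _b are one class to them, and where a whole thing is asked for, a point or a joint stands for the part that bears it (a point fixed in the world has none). Each returns a list of dicts, best first, with "p" (0 to 1); they miss things now and then, are a little off and sometimes report something else, mostly with a low value. They report only what shows in the picture. A call takes as long as a camera call. They do not tell look-alikes from the thing itself.
- regions_of(camera, thing): "region" (420x560 bool, what is visible of it) and "rect" ([left, top, right, bottom] in pixels, round what is visible of it).
The state is a dict: "clock": time; "joint_pos": joint angles; "dq": joint speeds; "joint_torque": joint torques, N m; "eef_pos": TCP position; "eef_rot": TCP orientation; "wrist_force": force on the tool from outside, world axes, zero at the start; "wrist_torque": the same for the moment, N m; "gripper_width": opening from 0.0 (shut) to 1.0 (fully open).
Only numpy, scipy, OpenCV 4.12 (cv2) and the standard library are available. Lean on these libraries where they do the work, as an engineer would, in place of code of your own. Each camera call takes 0.05 s, during which the arm holds its last target.

## Working session

There is one attempt and no reset: what is moved stays moved. The work goes in short steps, Python scripts to look and compute and a tool call to move; the robot and the scene stay as the last step left them, time stands still between calls to the robot, and variables do not carry over. Pictures are saved under pics/ and viewed, and the job is handed in when it is done.

Besides the shell and the picture viewer there is one more tool, called after "Request:" by a JSON object that holds its "method" and its "body". servo_tool: Moves the arm, as the interface text tells. Its arguments: {"type":"object","properties":{"targets":{"type":"array"},"grip_force":{"type":"number"}},"required":["targets"]}

```bash
mkdir -p pics
python3 - <<'E'
from bench import telemetry, camera, camera_params
import cv2
print(telemetry.observe())
for n in("scene","top"):
    im=camera(n); cv2.imwrite(f"pics/{n}0.png",im[:,:,::-1]); print(n,camera_params(n))
E
```

```text
{'clock': 0.0, 'joint_pos': array([-1.46430511e+00,  3.81229365e-01,  1.29826784e+00, -4.40122581e-06,
        1.46357858e+00, -2.15296349e-01]), 'dq': array([-1.34320834e-03,  1.59689245e-03,  6.90350366e-04, -4.93990458e-04,
       -7.04685205e-07, -9.22773509e-05]), 'joint_torque': array([ 2.77040181e-04, -4.48463774e+01, -2.31273347e+01, -2.62566582e-04,
        4.76462650e-03,  2.35990598e-05]), 'eef_pos': array([ 0.17391591, -0.52151373,  0.25569144]), 'eef_rot': array([ 9.87084184e-01,  1.60200698e-01,  3.81385907e-05, -7.40587081e-04]), 'wrist_force': array([-0.20506691, -0.49493964,  0.05476262]), 'wrist_torque': array([0.02882796, 0.00545046, 0.01944625]), 'gripper_width': 1.0012431336963636}
scene {'fov_y': 57.03775285935202, 'cx': 279.4426000954944, 'cy': 211.73730999760465, 'xyz': array([0.88693688, 0.38993242, 0.83818304]), 'attitude': array([ 0.28928967,  0.91521942, -0.26490614, -0.09224769])}
top {'fov_y': 56.799526225725934, 'cx': 282.2649956877747, 'cy': 214.38643097398653, 'xyz': array([0.50989074, 0.01170948, 1.27419018]), 'attitude': array([-0.70579967,  0.70766912, -0.02010166,  0.02543932])}
```

View pics/scene0.png

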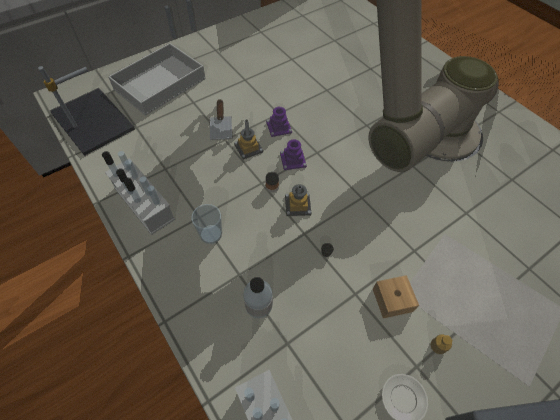

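View pics/top0.png

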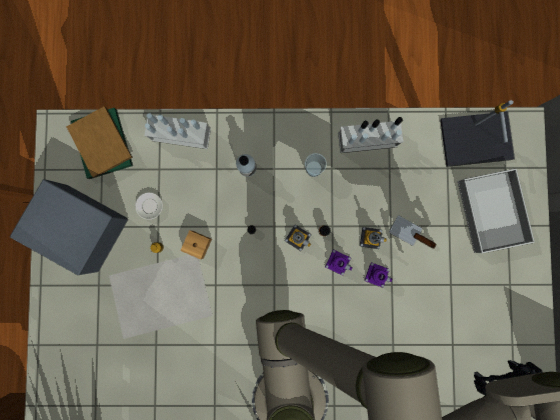

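```bash
cat > h.py <<'E'
import numpy as np, cv2
from scipy.spatial.transform import Rotation as R
from bench import camera_params
def cam(n):
    p=camera_params(n); f=210/np.tan(np.radians(p['fov_y']/2)); return p,f,R.from_quat(p['attitude']).as_matrix()
def ray(n,u,v):
    p,f,M=cam(n); d=M@np.array([(u-p['cx'])/f,(v-p['cy'])/f,1.]); return p['xyz'],d
def atz(n,u,v,z):
    o,d=ray(n,u,v); return o+d*(z-o[2])/d[2]
def proj(n,X):
    p,f,M=cam(n); c=M.T@(np.asarray(X)-p['xyz']); return np.array([p['cx']+f*c[0]/c[2],p['cy']+f*c[1]/c[2]])
E
python3 - <<'E'
from h import *
from bench import camera,regions_of
a=camera("scene")[:,:,::-1]; b=camera("top")[:,:,::-1]
c1=cv2.resize(a[85:225,195:335],(560,560),interpolation=cv2.INTER_CUBIC)
cv2.imwrite("pics/c1.png",c1)
cv2.imwrite("pics/c2.png",cv2.resize(b[205:295,270:445],None,fx=4.5,fy=4.5,interpolation=cv2.INTER_CUBIC))
cv2.imwrite("pics/c3.png",cv2.resize(b[215:270,130:260],None,fx=6,fy=6,interpolation=cv2.INTER_CUBIC))
for n in("scene","top"):
  for t in("tall_tube","short_tube","fitting_a","block"):
    for r in regions_of(n,t):
        m=r['region']; ys,xs=np.nonzero(m); print(n,t,round(r['p'],2),r['rect'],xs.mean().round(1),ys.mean().round(1),m.sum())
E
```

```text
scene tall_tube 0.51 [244.4, 118.2, 250.1, 136.3] 246.6 126.4 58
scene fitting_a 0.89 [233.6, 126.3, 263.1, 157.6] 247.7 144.2 547
scene fitting_a 0.83 [269.4, 109.4, 293.7, 138.8] 278.8 122.4 502
scene fitting_a 0.76 [280.7, 141.6, 303.7, 173.7] 292.9 155.8 558
scene fitting_a 0.73 [283.6, 182.7, 313.2, 214.2] 297.6 201.5 655
scene block 0.69 [368.3, 274.7, 418.6, 317.8] 394.6 296.2 1430
top short_tube 0.57 [360.6, 227.0, 385.9, 248.5] 372.0 237.8 456
top short_tube 0.44 [391.1, 218.1, 437.5, 250.3] 409.1 232.1 655
top fitting_a 0.75 [364.6, 264.8, 392.7, 287.6] 378.4 275.0 381
top fitting_a 0.68 [323.0, 253.1, 349.8, 272.7] 338.2 262.4 384
top fitting_a 0.57 [283.9, 223.6, 310.6, 251.9] 298.4 238.0 418
top fitting_a 0.56 [361.3, 227.7, 389.7, 249.8] 371.3 237.8 404
top block 0.7 [134.3, 189.3, 162.8, 220.0] 148.4 205.4 532
top block 0.68 [182.3, 230.4, 205.5, 261.7] 195.9 244.5 516
```

View pics/c1.png

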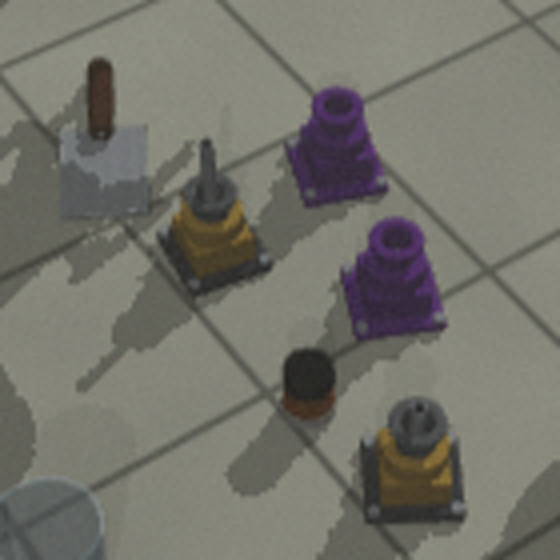

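View pics/c2.png

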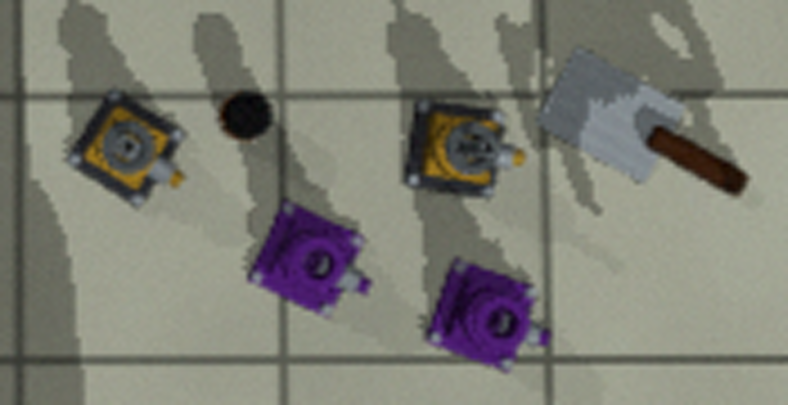

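View pics/c3.png

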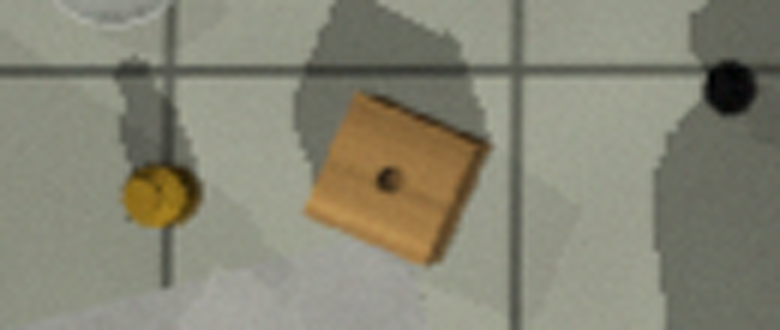

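Run:
```python
from h import *
a=cv2.imread("pics/scene0.png"); b=cv2.imread("pics/top0.png")
def crop(im,x0,y0,w,h,s,name):
    c=cv2.resize(im[y0:y0+h,x0:x0+w],None,fx=s,fy=s,interpolation=cv2.INTER_CUBIC)
    for i in range(0,w,5):
        cv2.line(c,(i*s+s//2,0),(i*s+s//2,6 if i%10 else 14),(0,0,255),1); 
        if i%10==0: cv2.putText(c,str(x0+i),(i*s+s//2-10,26),0,.4,(0,0,255))
    for i in range(0,h,5):
        cv2.line(c,(0,i*s+s//2),(6 if i%10 else 14,i*s+s//2),(0,0,255),1)
        if i%10==0: cv2.putText(c,str(y0+i),(16,i*s+s//2+4),0,.4,(0,0,255))
    return c
p=crop(a,225,112,45,50,9,0);q=crop(b,355,220,40,50,9,0);cv2.imwrite("pics/d1.png",np.hstack([p,q]))
p=crop(a,365,270,58,50,7,0);q=crop(b,175,225,40,50,7,0);cv2.imwrite("pics/d2.png",np.hstack([p,q]))
```

```text
(no output)
```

View pics/d1.png

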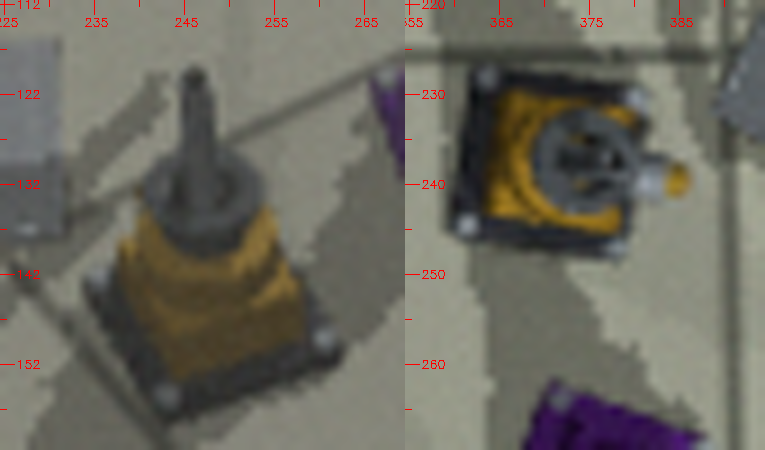

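View pics/d2.png

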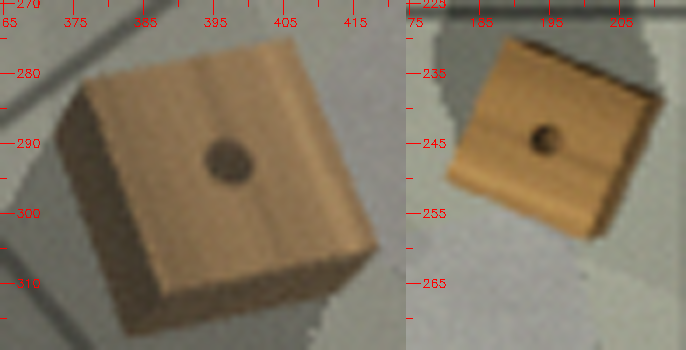

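Run:
```python
from h import *
f=lambda *a:print(a,np.round(atz(*a),4))
f("scene",246.2,119.3,.108)
f("scene",246.5,131.5,.066)
f("top",370.75,237.5,.010)
f("top",374.2,237.3,.066)
f("top",376.5,237.3,.108)
B=[(363.5,228),(380,230.5),(378,247.2),(361.5,244.3)]
P=[atz("top",*b,.01)[:2] for b in B];print(P,[np.linalg.norm(P[i]-P[i-1]) for i in range(4)])
d=P[1]-P[0];print(np.degrees(np.arctan2(d[1],d[0])))
S=[(235.5,142.5),(243.2,155.6),(260.5,149.3)];P=[atz("scene",*b,.01)[:2] for b in S];print(P,(P[0]+P[2])/2)
f("scene",397.4,292.7,.045)
f("top",194.3,244.5,.045)
for n,C in(("scene",[(376.8,281),(406,275),(418.3,304.7),(387.5,311.8)]),("top",[(189,230),(210.5,238.3),(201.5,259),(180.2,250)])):
  P=np.array([atz(n,*c,.045)[:2] for c in C]);print(n,P.mean(0),np.linalg.norm(P-np.roll(P,1,0),axis=1)); d=P[1]-P[0];print(np.degrees(np.arctan2(d[1],d[0])))
# short tube
f("scene",299,188,.082)
f("top",298,237.5,.066); f("top",324,230,.048)
f("top",338.2+1,262.4,.05);f("top",378.4,275,.05)
f("top",245,166,.13);f("top",250.5,230,.026)
```

```text
('scene', 246.2, 119.3, 0.108) [ 0.5123 -0.2705  0.108 ]
('scene', 246.5, 131.5, 0.066) [ 0.5153 -0.2687  0.066 ]
('top', 370.75, 237.5, 0.01) [ 0.5155 -0.2657  0.01  ]
('top', 374.2, 237.3, 0.066) [ 0.5158 -0.2641  0.066 ]
('top', 376.5, 237.3, 0.108) [ 0.5156 -0.2614  0.108 ]
[array([ 0.54636264, -0.24269439]), array([ 0.53810694, -0.29605518]), array([ 0.48408271, -0.28858798]), array([ 0.49356869, -0.23538668])] [np.float64(0.05329732065321392), np.float64(0.05399564840426876), np.float64(0.054537837343597406), np.float64(0.054040378280266484)]
-98.79478169315408
[array([ 0.53760512, -0.29800922]), array([ 0.54583123, -0.2440649 ]), array([ 0.49300819, -0.23601173])] [ 0.51530665 -0.26701048]
('scene', 397.4, 292.7, 0.045) [0.4945 0.2982 0.045 ]
('top', 194.3, 244.5, 0.045) [0.4946 0.2992 0.045 ]
scene [0.49512303 0.2979454 ] [0.07001204 0.06852549 0.06914291 0.06981247]
156.95427066645274
top [0.49521448 0.29605511] [0.06862678 0.07340261 0.07076876 0.07343169]
-111.09592324502377
('scene', 299, 188, 0.082) [ 0.5196 -0.0259  0.082 ]
('top', 298, 237.5, 0.066) [ 0.5158 -0.0279  0.066 ]
('top', 324, 230, 0.048) [ 0.5393 -0.1106  0.048 ]
('top', 339.2, 262.4, 0.05) [ 0.4378 -0.157   0.05  ]
('top', 378.4, 275, 0.05) [ 0.3984 -0.2788  0.05  ]
('top', 245, 166, 0.13) [0.7284 0.1309 0.13  ]
('top', 250.5, 230, 0.026) [0.5404 0.1233 0.026 ]
```

Candidates for the wanted fitting (scene px): brass (248,140) with a long tube sticking up, brass (299,198) with a short one, and purple look-alikes (279,122) and (293,153) without tubes. The close crop shows the long tube in the brass fitting at (248,140), which is (372,237) in the top view, so I choose that one. The wooden block's hole is at scene (397,293), top (194,244).

```bash
cat >> h.py <<'E'
def go(X):
    from bench import telemetry
    s=telemetry.observe(); M=R.from_quat(s['eef_rot']).as_matrix()
    print("clock",s['clock'],"pos",s['eef_pos'].round(4),"F",s['wrist_force'].round(2),"w",s['gripper_width'], "tilt",M[:,2].round(4))
    print("delta tool",(M.T@(np.asarray(X)-s['eef_pos'])).round(4)); return s
E
python3 - <<'E'
from h import *
from bench import bot
print(bot.tip_extent)
s=go([.515,-.267,.256])
print(R.from_quat(s['eef_rot']).as_matrix().round(4))
E
```

```text
0.025
clock 0.6 pos [ 0.1739 -0.5217  0.2563] F [ 0.09  0.51 -0.09] w 1.0037694861757411 tilt [-0.e+00  1.e-04 -1.e+00]
delta tool [ 4.041e-01 -1.338e-01  3.000e-04]
[[ 9.487e-01  3.163e-01 -0.000e+00]
 [ 3.163e-01 -9.487e-01  1.000e-04]
 [ 0.000e+00 -0.000e+00 -1.000e+00]]
```

Request:
{"method": "servo_tool", "body": {"targets": [[0.05, -0.0165, 0, 0, 0, 0, 0.036], [0.05, -0.0165, 0, 0, 0, 0, 0.036], [0.05, -0.0165, 0, 0, 0, 0, 0.036], [0.05, -0.0165, 0, 0, 0, 0, 0.036], [0.05, -0.0165, 0, 0, 0, 0, 0.036], [0.05, -0.0165, 0, 0, 0, 0, 0.036], [0.05, -0.0165, 0, 0, 0, 0, 0.036], [0.05, -0.0165, 0, 0, 0, 0, 0.036]], "grip_force": 30}}

```text
clock: 1.6
eef_pos: [0.513, -0.2688, 0.2564]
eef_rot: [0.987, 0.16, 0.0, 0.0]
wrist_force: [-0.5, -0.5, -0.2]
gripper_width: 0.419
```

Request:
{"method": "servo_tool", "body": {"targets": [[0, 0, 0.03, 0, 0, 0, 0.036], [0, 0, 0.03, 0, 0, 0, 0.036], [0, 0, 0, 0, 0, 0, 0.036]]}}

```text
clock: 1.98
eef_pos: [0.5111, -0.2694, 0.1947]
eef_rot: [0.987, 0.16, -0.001, -0.002]
wrist_force: [-0.8, 0.3, -0.6]
gripper_width: 0.421
```

```bash
python3 - <<'E'
from h import *
from bench import camera
go([.515,-.267,.196])
for n,(x,y,w,h) in(("scene",(205,60,90,105)),("top",(330,190,80,90))):
    im=camera(n)[:,:,::-1]; cv2.imwrite(f"pics/{n}1.png",im); cv2.imwrite(f"pics/{n}1c.png",cv2.resize(im[y:y+h,x:x+w],None,fx=5,fy=5,interpolation=cv2.INTER_CUBIC))
E
python3 -c "
import cv2,numpy as np
a=cv2.imread('pics/scene1c.png');b=cv2.imread('pics/top1c.png')
h=max(a.shape[0],b.shape[0]);a=cv2.copyMakeBorder(a,0,h-a.shape[0],0,0,0);b=cv2.copyMakeBorder(b,0,h-b.shape[0],0,0,0)
cv2.imwrite('pics/e1.png',np.hstack([a,b])[:600,:])"
```

```text
clock 1.975 pos [ 0.5111 -0.2694  0.1947] F [-0.77  0.33 -0.56] w 0.42059008287349925 tilt [-0.0034  0.0028 -1.    ]
delta tool [ 0.0045 -0.0011 -0.0014]
```

View pics/e1.png

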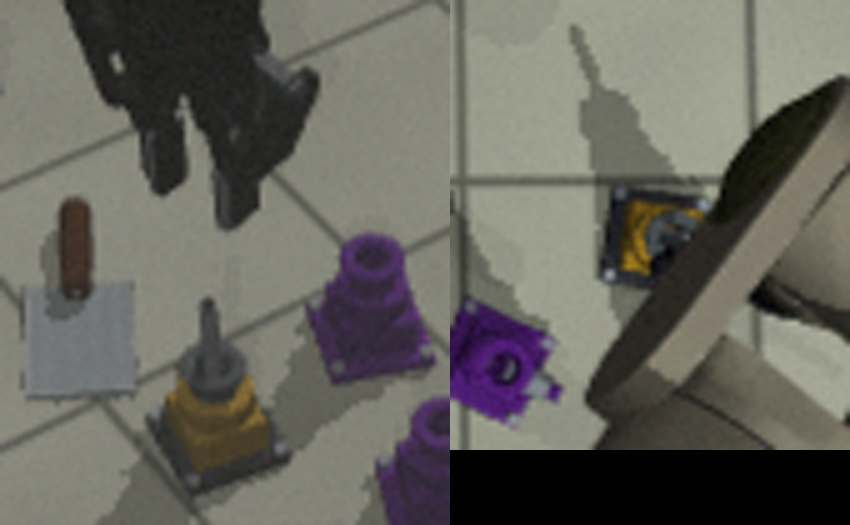

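Run:
```python
from h import *
for z in(.17,.175,.18): print(proj("scene",[.511,-.2694,z]))
print(proj("scene",[.515,-.267,.108]),proj("scene",[.511,-.2694,.108]))
go([.5145,-.2675,.150])
```

```text
[245.46709094 101.0321239 ]
[245.34989319  99.47003063]
[245.23166697  97.89422938]
[246.0544475  120.47993195] [246.83997675 119.33090126]
clock 2.075 pos [ 0.5119 -0.2704  0.1974] F [0.8  0.25 0.22] w 0.42103310560223417 tilt [ 9.e-04 -8.e-04 -1.e+00]
delta tool [ 0.0033 -0.002   0.0474]
```

Request:
{"method": "servo_tool", "body": {"targets": [[0.003, -0.002, 0.015, 0, 0, 0, 0.036], [0, 0, 0.025, 0, 0, 0, 0.036], [0, 0, 0.025, 0, 0, 0, 0.036], [0, 0, 0.018, 0, 0, 0, 0.036], [0, 0, 0, 0, 0, 0, 0.026], [0, 0, 0, 0, 0, 0, 0.026], [0, 0, 0, 0, 0, 0, 0.026]]}}

```text
clock: 2.95
eef_pos: [0.5142, -0.2674, 0.1142]
eef_rot: [0.987, 0.16, 0.001, 0.001]
wrist_force: [-0.6, 0.1, 0.0]
gripper_width: 0.304
```

Run:
```python
from h import *
from bench import camera
go([.5145,-.268,.110])
x,y,w,h=205,60,90,105
im=camera("scene")[:,:,::-1]; cv2.imwrite(f"pics/s2c.png",cv2.resize(im[y:y+h,x:x+w],None,fx=5.5,fy=5.5,interpolation=cv2.INTER_CUBIC))
```

```text
clock 2.95 pos [ 0.5142 -0.2674  0.1142] F [-0.63  0.13  0.03] w 0.3042315898866827 tilt [ 0.0014 -0.0011 -1.    ]
delta tool [0.0001 0.0007 0.0042]
```

View pics/s2c.png

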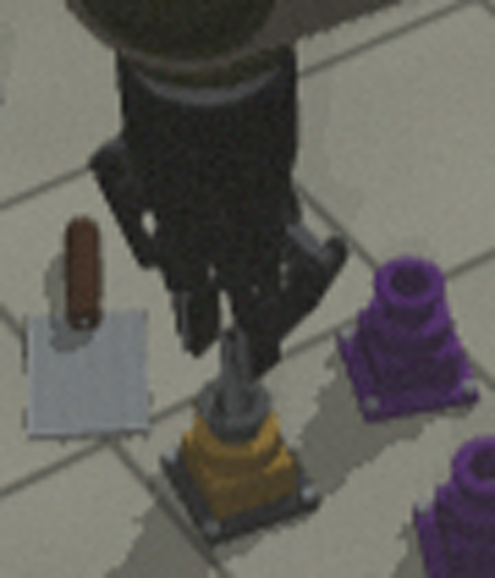

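Run:
```python
from h import *
y=np.array([.316,-.949,0]);x=np.array([.949,.316,0])
c=np.array([.5142,-.2674,0])
for z in(.089,.092,.096):
  print(z,[proj("scene",c+x*.011+y*s*d+[0,0,z]).round(1) for s in(-1,1) for d in (.013,.0275)], proj("scene",c+[0,0,z]).round(1))
print(195/5.5+205,355/5.5+60,262/5.5+205,372/5.5+60,"tubeTop",233/5.5+205,330/5.5+60,proj("scene",c+[0,0,.108]))
```

```text
0.089 [array([247.8, 130. ]), array([252.1, 132.4]), array([240.3, 125.7]), array([236.1, 123.4])] [246.6 125.5]
0.092 [array([247.8, 129.2]), array([252.1, 131.6]), array([240.2, 124.9]), array([236. , 122.6])] [246.6 124.7]
0.096 [array([247.7, 128.1]), array([252. , 130.5]), array([240.1, 123.8]), array([235.9, 121.5])] [246.5 123.6]
240.45454545454544 124.54545454545455 252.63636363636363 127.63636363636364 tubeTop 247.36363636363637 120.0 [246.22826355 120.2676114 ]
```

Request:
{"method": "servo_tool", "body": {"targets": [[0, 0, 0.005, 0, 0, 0, 0.026], [0, 0, 0.005, 0, 0, 0, 0.026], [0, 0, 0.004, 0, 0, 0, 0.026], [0, 0, 0.002, 0, 0, 0, 0.026], [0, 0, 0.001, 0, 0, 0, 0.026], [0, 0, 0.001, 0, 0, 0, 0.026], [0, 0, 0.001, 0, 0, 0, 0.026], [0, 0, 0.001, 0, 0, 0, 0.026]]}}

```text
clock: 4.0
eef_pos: [0.5139, -0.2672, 0.0933]
eef_rot: [0.987, 0.16, 0.0, 0.0]
wrist_force: [0.2, 0.1, 0.9]
gripper_width: 0.301
```

Request:
{"method": "servo_tool", "body": {"targets": [[0, 0, 0.0007, 0, 0, 0, 0.026], [0, 0, 0.0007, 0, 0, 0, 0.026], [0, 0, 0.0007, 0, 0, 0, 0.026], [0, 0, 0.0007, 0, 0, 0, 0.026]]}}

```text
clock: 4.5
eef_pos: [0.5139, -0.2672, 0.0905]
eef_rot: [0.987, 0.16, 0.0, 0.0]
wrist_force: [0.3, 1.0, -0.0]
gripper_width: 0.308
```

Request:
{"method": "servo_tool", "body": {"targets": [[0, 0, 0.0007, 0, 0, 0, 0.026], [0, 0, 0.0007, 0, 0, 0, 0.026], [0, 0, 0.0007, 0, 0, 0, 0.026], [0, 0, 0.0007, 0, 0, 0, 0.026]]}}

```text
clock: 5.0
eef_pos: [0.5139, -0.2672, 0.0878]
eef_rot: [0.987, 0.16, 0.0, 0.0]
wrist_force: [-0.6, 0.2, 1.4]
gripper_width: 0.301
```

Request:
{"method": "servo_tool", "body": {"targets": [[0, 0, 0.0007, 0, 0, 0, 0.026], [0, 0, 0.0007, 0, 0, 0, 0.026], [0, 0, 0.0007, 0, 0, 0, 0.026], [0, 0, 0.0007, 0, 0, 0, 0.026]]}}

```text
clock: 5.5
eef_pos: [0.5139, -0.2672, 0.085]
eef_rot: [0.987, 0.16, 0.0, 0.0]
wrist_force: [-0.1, 0.6, 3.4]
gripper_width: 0.307
```

Request:
{"method": "servo_tool", "body": {"targets": [[0, 0, 0.0007, 0, 0, 0, 0.026], [0, 0, 0.0007, 0, 0, 0, 0.026], [0, 0, 0.0006, 0, 0, 0, 0.026], [0, 0, 0.0006, 0, 0, 0, 0.026]]}}

```text
clock: 6.0
eef_pos: [0.5139, -0.2672, 0.0824]
eef_rot: [0.987, 0.16, 0.0, 0.0]
wrist_force: [-1.5, 0.8, 5.5]
gripper_width: 0.304
```

Request:
{"method": "servo_tool", "body": {"targets": [[0, 0, 0.0006, 0, 0, 0, 0.026], [0, 0, 0.0006, 0, 0, 0, 0.026], [0, 0, 0.0005, 0, 0, 0, 0.026], [0, 0, 0.0005, 0, 0, 0, 0.026]]}}

```text
clock: 6.5
eef_pos: [0.5139, -0.2672, 0.0804]
eef_rot: [0.987, 0.16, 0.0, 0.0]
wrist_force: [-0.9, 1.8, 7.4]
gripper_width: 0.307
```

Request:
{"method": "servo_tool", "body": {"targets": [[0, 0, 0.0004, 0, 0, 0, 0.026], [0, 0, 0.0004, 0, 0, 0, 0.026], [0, 0, 0, 0, 0, 0, 0.026]]}}

```text
clock: 6.88
eef_pos: [0.5139, -0.2672, 0.0796]
eef_rot: [0.987, 0.16, 0.0, 0.0]
wrist_force: [-1.8, 0.5, 7.3]
gripper_width: 0.299
```

Request:
{"method": "servo_tool", "body": {"targets": [[0, 0, 0.0004, 0, 0, 0, 0.026], [0, 0, 0.0002, 0, 0, 0, 0.026], [0, 0, 0, 0, 0, 0, 0.026]]}}

```text
clock: 7.25
eef_pos: [0.5139, -0.2672, 0.0791]
eef_rot: [0.987, 0.16, 0.0, 0.0]
wrist_force: [-2.5, 1.6, 7.3]
gripper_width: 0.306
```

Request:
{"method": "servo_tool", "body": {"targets": [[0, 0, 0.0004, 0, 0, 0, 0.026], [0, 0, 0.0002, 0, 0, 0, 0.026], [0, 0, 0, 0, 0, 0, 0.026]]}}

```text
clock: 7.62
eef_pos: [0.5139, -0.2672, 0.0788]
eef_rot: [0.987, 0.16, 0.0, 0.0]
wrist_force: [-3.2, 2.6, 11.1]
gripper_width: 0.304
```

Request:
{"method": "servo_tool", "body": {"targets": [[0, 0, 0.0004, 0, 0, 0, 0.026], [0, 0, 0, 0, 0, 0, 0.026]]}}

```text
clock: 7.88
eef_pos: [0.514, -0.2672, 0.0788]
eef_rot: [0.987, 0.16, 0.0, 0.0]
wrist_force: [-3.6, 3.6, 13.9]
gripper_width: 0.308
```

Request:
{"method": "servo_tool", "body": {"targets": [[0, 0, -0.0005, 0, 0, 0, 0.026], [0, 0, -0.0001, 0, 0, 0, 0.02], [0, 0, 0, 0, 0, 0, 0.02], [0, 0, 0, 0, 0, 0, 0.02]], "grip_force": 30}}

```text
clock: 8.38
eef_pos: [0.5142, -0.2673, 0.0792]
eef_rot: [0.987, 0.16, 0.001, 0.001]
wrist_force: [-2.1, 1.7, 10.2]
gripper_width: 0.236
```

Request:
{"method": "servo_tool", "body": {"targets": [[0, 0, -0.0002, 0, 0, 0, 0.014], [0, 0, 0, 0, 0, 0, 0.014], [0, 0, 0, 0, 0, 0, 0.014]], "grip_force": 30}}

```text
clock: 8.75
eef_pos: [0.5144, -0.2676, 0.0793]
eef_rot: [0.987, 0.16, 0.001, 0.001]
wrist_force: [-1.3, 1.2, 8.3]
gripper_width: 0.168
```

Request:
{"method": "servo_tool", "body": {"targets": [[0, 0, 0, 0, 0, 0, 0.004], [0, 0, 0, 0, 0, 0, 0.004], [0, 0, 0, 0, 0, 0, 0.004], [0, 0, 0, 0, 0, 0, 0.004]], "grip_force": 40}}

```text
clock: 9.25
eef_pos: [0.5143, -0.2672, 0.0793]
eef_rot: [0.987, 0.16, 0.001, 0.0]
wrist_force: [-0.3, 2.2, 9.8]
gripper_width: 0.107
```

Request:
{"method": "servo_tool", "body": {"targets": [[0, 0, -0.001, 0, 0, 0, 0.004], [0, 0, -0.0015, 0, 0, 0, 0.004], [0, 0, -0.0015, 0, 0, 0, 0.004], [0, 0, -0.0015, 0, 0, 0, 0.004], [0, 0, -0.001, 0, 0, 0, 0.004]]}}

```text
clock: 9.88
eef_pos: [0.514, -0.267, 0.085]
eef_rot: [0.987, 0.16, 0.0, -0.0]
wrist_force: [2.0, 2.6, 1.9]
gripper_width: 0.105
```

Request:
{"method": "servo_tool", "body": {"targets": [[0, 0, -0.001, 0, 0, 0, 0.004], [0, 0, -0.001, 0, 0, 0, 0.004], [0, 0, -0.001, 0, 0, 0, 0.004], [0, 0, -0.001, 0, 0, 0, 0.004]]}}

```text
clock: 10.38
eef_pos: [0.5135, -0.2669, 0.0887]
eef_rot: [0.987, 0.16, -0.0, -0.0]
wrist_force: [1.2, 1.5, -1.0]
gripper_width: 0.102
```

Request:
{"method": "servo_tool", "body": {"targets": [[0, 0, -0.003, 0, 0, 0, 0.004], [0, 0, -0.006, 0, 0, 0, 0.004], [0, 0, -0.01, 0, 0, 0, 0.004], [0, 0, -0.015, 0, 0, 0, 0.004], [0, 0, -0.02, 0, 0, 0, 0.004], [0, 0, -0.025, 0, 0, 0, 0.004], [0, 0, -0.025, 0, 0, 0, 0.004], [0, 0, -0.01, 0, 0, 0, 0.004]]}}

```text
clock: 11.38
eef_pos: [0.5142, -0.2677, 0.2055]
eef_rot: [0.987, 0.16, 0.001, 0.002]
wrist_force: [0.4, 0.0, -1.2]
gripper_width: 0.105
```

Run:
```python
from h import *
from bench import camera
go([.4948,.298,.210])
x,y,w,h=195,40,100,115
im=camera("scene")[:,:,::-1]; cv2.imwrite(f"pics/s3c.png",cv2.resize(im[y:y+h,x:x+w],None,fx=5,fy=5,interpolation=cv2.INTER_CUBIC))
```

```text
clock 11.375 pos [ 0.5142 -0.2677  0.2055] F [ 0.39  0.01 -1.25] w 0.1045049246931258 tilt [ 0.0029 -0.0028 -1.    ]
delta tool [ 0.1605 -0.5428 -0.0062]
```

View pics/s3c.png

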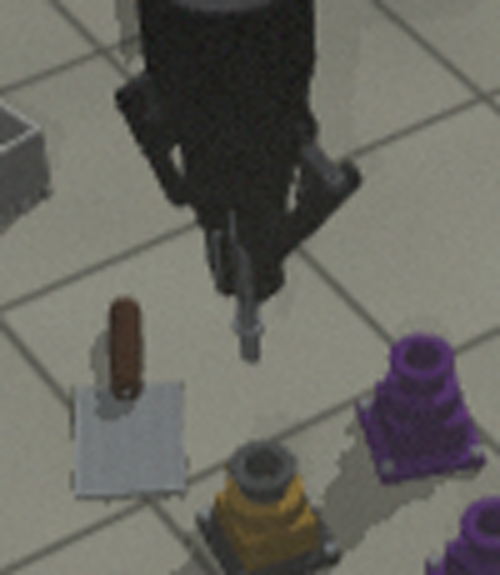

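Request:
{"method": "servo_tool", "body": {"targets": [[0.005, -0.017, 0, 0, 0, 0, 0.004], [0.01, -0.034, 0, 0, 0, 0, 0.004], [0.01, -0.034, 0, 0, 0, 0, 0.004], [0.01, -0.034, 0, 0, 0, 0, 0.004], [0.01, -0.034, 0, 0, 0, 0, 0.004], [0.01, -0.034, 0, 0, 0, 0, 0.004], [0.01, -0.034, 0, 0, 0, 0, 0.004], [0.01, -0.034, 0, 0, 0, 0, 0.004]]}}

```text
clock: 12.42
eef_pos: [0.5033, 0.0006, 0.2021]
eef_rot: [0.987, 0.16, -0.001, -0.0]
wrist_force: [1.1, 0.4, 0.4]
gripper_width: 0.109
```

Request:
{"method": "servo_tool", "body": {"targets": [[0.01, -0.034, 0, 0, 0, 0, 0.004], [0.01, -0.034, 0, 0, 0, 0, 0.004], [0.01, -0.034, 0, 0, 0, 0, 0.004], [0.01, -0.034, 0, 0, 0, 0, 0.004], [0.01, -0.034, 0, 0, 0, 0, 0.004], [0.01, -0.034, 0, 0, 0, 0, 0.004], [0.01, -0.034, 0, 0, 0, 0, 0.004], [0.01, -0.034, 0, 0, 0, 0, 0.004]]}}

```text
clock: 13.42
eef_pos: [0.4928, 0.2835, 0.202]
eef_rot: [0.987, 0.16, -0.001, 0.0]
wrist_force: [0.2, 0.4, -0.0]
gripper_width: 0.103
```

Request:
{"method": "servo_tool", "body": {"targets": [[0, 0, 0.02, 0, 0, 0, 0.004], [0, 0, 0.025, 0, 0, 0, 0.004], [0, 0, 0, 0, 0, 0, 0.004]]}}

```text
clock: 13.8
eef_pos: [0.4923, 0.282, 0.1558]
eef_rot: [0.987, 0.161, -0.003, 0.0]
wrist_force: [0.5, 0.4, 0.8]
gripper_width: 0.101
```

Run:
```python
from h import *
from bench import camera
s=go([.4948,.298,.160])
p=s['eef_pos']; 
for n in("scene","top"):
    print(n,"foot exp",proj(n,[p[0],p[1],p[2]-.0673]).round(1),"top",proj(n,[p[0],p[1],p[2]+.0287]).round(1),"hole",proj(n,[.4948,.298,.045]).round(1))
im=camera("scene")[:,:,::-1]; cv2.imwrite("pics/s4.png",im)
c=im[200:330,340:450]; cv2.imwrite("pics/s4c.png",cv2.resize(c,None,fx=4.6,fy=4.6,interpolation=cv2.INTER_CUBIC))
im=camera("top")[:,:,::-1]; cv2.imwrite("pics/t4c.png",cv2.resize(im[200:290,140:260],None,fx=5,fy=5,interpolation=cv2.INTER_CUBIC))
```

```text
clock 13.8 pos [0.4923 0.282  0.1558] F [0.5  0.41 0.85] w 0.10075407160636767 tilt [-0.0054 -0.0016 -1.    ]
delta tool [ 0.0074 -0.0144 -0.0042]
scene foot exp [398.3 278.5] top [412.4 258.4] hole [397.2 292.7]
top foot exp [196.6 245.4] top [188.8 245.9] hole [194.7 244.4]
```

View pics/s4c.png

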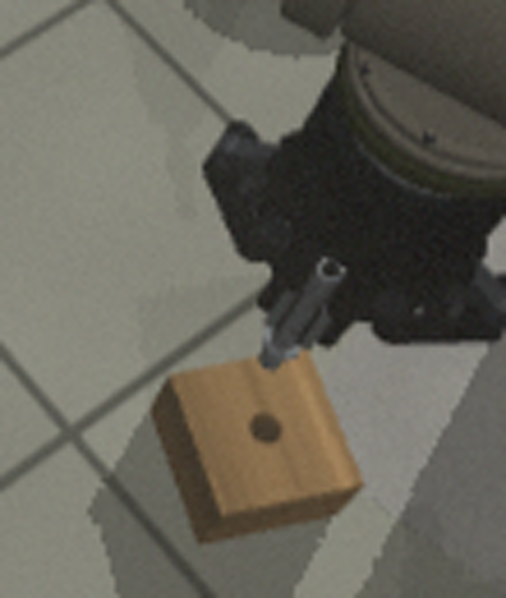

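View pics/t4c.png

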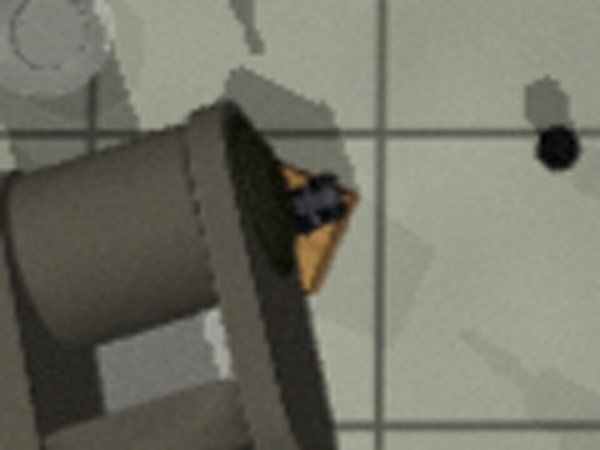

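Run:
```python
from h import *
print(atz("scene",397.6,292.9,.045)); go([.495,.2983,.140])
```

```text
[0.494444  0.2987629 0.045    ]
clock 13.9 pos [0.4939 0.2821 0.1582] F [-0.64  0.78 -0.34] w 0.10379154686643693 tilt [-4.e-04 -1.e-04 -1.e+00]
delta tool [ 0.0062 -0.015   0.0182]
```

Request:
{"method": "servo_tool", "body": {"targets": [[0.003, -0.0075, 0, 0, 0, 0, 0.004], [0.003, -0.008, 0.01, 0, 0, 0, 0.004], [0, 0, 0.015, 0, 0, 0, 0.004], [0, 0, 0.008, 0, 0, 0, 0.004], [0, 0, 0, 0, 0, 0, 0.004], [0, 0, 0, 0, 0, 0, 0.004]]}}

```text
clock: 14.65
eef_pos: [0.4953, 0.2983, 0.1253]
eef_rot: [0.987, 0.16, 0.0, -0.0]
wrist_force: [-0.1, 0.8, -0.6]
gripper_width: 0.103
```

Run:
```python
from h import *
from bench import camera
s=go([.4945,.2985,.11])
p=s['eef_pos']; 
n="scene"
print(n,"foot exp",proj(n,[p[0],p[1],p[2]-.0673]).round(1),"top",proj(n,[p[0],p[1],p[2]+.0287]).round(1),"hole",proj(n,[.4945,.2985,.045]).round(1))
im=camera("scene")[:,:,::-1]
c=im[220:330,350:450]; cv2.imwrite("pics/s5c.png",cv2.resize(c,None,fx=5,fy=5,interpolation=cv2.INTER_CUBIC))
```

```text
clock 14.65 pos [0.4953 0.2983 0.1253] F [-0.14  0.76 -0.64] w 0.10345369164910638 tilt [ 5.e-04  1.e-04 -1.e+00]
delta tool [-0.0007 -0.0004  0.0153]
scene foot exp [398.8 290.7] top [412.6 272.4] hole [397.5 292.8]
```

View pics/s5c.png

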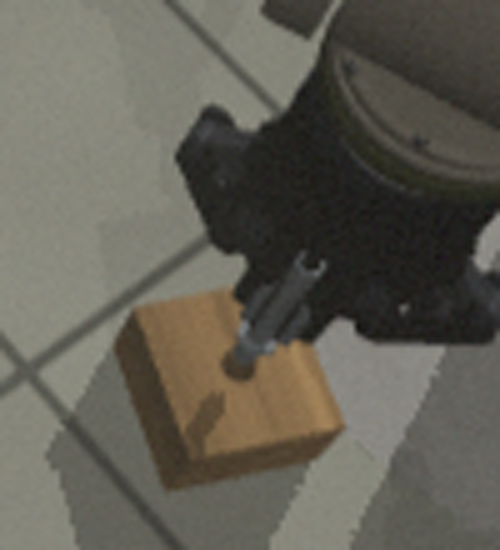

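Request:
{"method": "servo_tool", "body": {"targets": [[-0.0005, -0.0003, 0.006, 0, 0, 0, 0.004], [0, 0, 0.004, 0, 0, 0, 0.004], [0, 0, 0.002, 0, 0, 0, 0.004], [0, 0, 0.001, 0, 0, 0, 0.004], [0, 0, 0.001, 0, 0, 0, 0.004], [0, 0, 0.001, 0, 0, 0, 0.004]]}}

```text
clock: 15.45
eef_pos: [0.4945, 0.2986, 0.1101]
eef_rot: [0.987, 0.16, 0.0, -0.0]
wrist_force: [-0.5, 1.0, -1.1]
gripper_width: 0.103
```

Request:
{"method": "servo_tool", "body": {"targets": [[0, 0, 0.001, 0, 0, 0, 0.004], [0, 0, 0.001, 0, 0, 0, 0.004], [0, 0, 0.001, 0, 0, 0, 0.004]]}}

```text
clock: 15.82
eef_pos: [0.4945, 0.2985, 0.107]
eef_rot: [0.987, 0.16, 0.0, 0.0]
wrist_force: [-0.7, 0.0, 0.1]
gripper_width: 0.101
```

Request:
{"method": "servo_tool", "body": {"targets": [[0, 0, 0.002, 0, 0, 0, 0.004], [0, 0, 0.002, 0, 0, 0, 0.004], [0, 0, 0.002, 0, 0, 0, 0.004], [0, 0, 0.002, 0, 0, 0, 0.004]]}}

```text
clock: 16.32
eef_pos: [0.4945, 0.2985, 0.0989]
eef_rot: [0.987, 0.16, -0.0, -0.0]
wrist_force: [-0.6, 0.2, -0.7]
gripper_width: 0.104
```

Request:
{"method": "servo_tool", "body": {"targets": [[0, 0, 0.002, 0, 0, 0, 0.004], [0, 0, 0.002, 0, 0, 0, 0.004], [0, 0, 0.001, 0, 0, 0, 0.004], [0, 0, 0.001, 0, 0, 0, 0.004]]}}

```text
clock: 16.82
eef_pos: [0.4945, 0.2986, 0.093]
eef_rot: [0.987, 0.16, 0.0, -0.0]
wrist_force: [-1.0, -0.5, -0.3]
gripper_width: 0.104
```

Request:
{"method": "servo_tool", "body": {"targets": [[0, 0, 0.0007, 0, 0, 0, 0.004], [0, 0, 0.0007, 0, 0, 0, 0.004], [0, 0, 0.0005, 0, 0, 0, 0.004]]}}

```text
clock: 17.2
eef_pos: [0.4945, 0.2985, 0.0911]
eef_rot: [0.987, 0.16, -0.0, -0.0]
wrist_force: [1.0, 0.2, -0.6]
gripper_width: 0.103
```

Request:
{"method": "servo_tool", "body": {"targets": [[0, 0, 0.0005, 0, 0, 0, 0.004], [0, 0, 0.0005, 0, 0, 0, 0.004], [0, 0, 0, 0, 0, 0, 0.004]]}}

```text
clock: 17.58
eef_pos: [0.4945, 0.2985, 0.0904]
eef_rot: [0.987, 0.16, 0.0, -0.0]
wrist_force: [-1.0, -0.5, 3.8]
gripper_width: 0.102
```

Request:
{"method": "servo_tool", "body": {"targets": [[0, 0, -0.0004, 0, 0, 0, 0.014], [0, 0, 0, 0, 0, 0, 0.02], [0, 0, 0, 0, 0, 0, 0.03], [0, 0, 0, 0, 0, 0, 0.04], [0, 0, 0, 0, 0, 0, 0.04]]}}

```text
clock: 18.2
eef_pos: [0.4945, 0.2985, 0.0905]
eef_rot: [0.987, 0.16, -0.0, 0.0]
wrist_force: [-0.4, 0.0, -0.1]
gripper_width: 0.47
```

Request:
{"method": "servo_tool", "body": {"targets": [[0, 0, -0.01, 0, 0, 0, 0.04], [0, 0, -0.02, 0, 0, 0, 0.04], [0, 0, -0.03, 0, 0, 0, 0.04], [0, 0, -0.04, 0, 0, 0, 0.04], [0, 0, -0.04, 0, 0, 0, 0.04], [-0.05, 0, 0, 0, 0, 0, 0.04], [-0.05, 0, 0, 0, 0, 0, 0.04], [0, 0, 0, 0, 0, 0, 0.04]]}}

```text
clock: 19.2
eef_pos: [0.3968, 0.2663, 0.2316]
eef_rot: [0.987, 0.161, -0.0, -0.0]
wrist_force: [0.2, 0.3, 0.5]
gripper_width: 0.466
```

Run:
```python
from h import *
from bench import camera
go([.4,.3,.2])
for n in("scene","top"):
  print(n,"top exp",proj(n,[.4945,.2985,.119]).round(1),"collar",proj(n,[.4945,.2985,.0475]).round(1))
a=camera("scene")[:,:,::-1];b=camera("top")[:,:,::-1]
cv2.imwrite("pics/s6.png",a);cv2.imwrite("pics/t6.png",b)
c=cv2.resize(a[230:330,350:450],(500,500),interpolation=cv2.INTER_CUBIC)
cv2.imwrite("pics/s6c.png",c)
```

```text
clock 19.2 pos [0.3968 0.2663 0.2316] F [0.22 0.27 0.48] w 0.4660909841773814 tilt [-2.e-04  0.e+00 -1.e+00]
delta tool [ 0.0137 -0.031   0.0316]
scene top exp [407.6 279.4] collar [397.8 292.4]
top top exp [188.7 244.9] collar [194.3 244.5]
```

View pics/s6c.png

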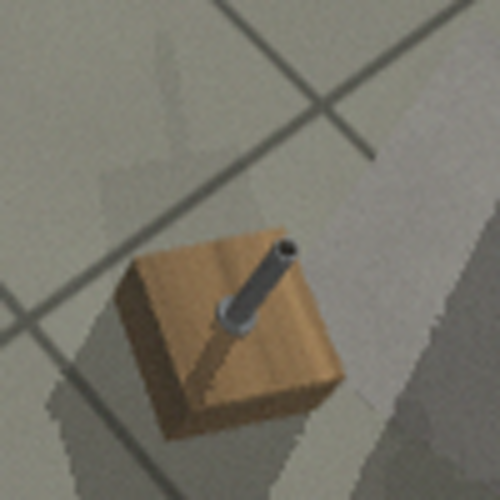

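View pics/s6.png

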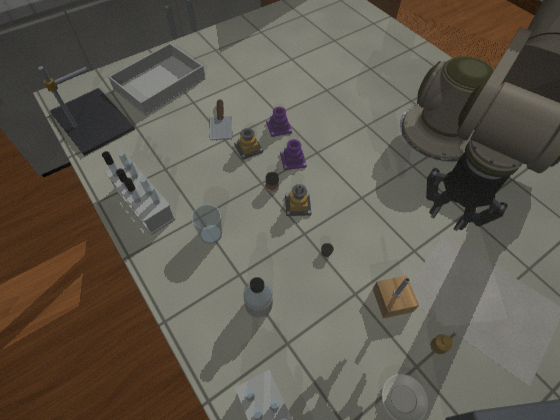

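The tube stands in the block with its collar flush: top at (407.5,279.5) against an expected (407.6,279.4), collar at (397,293.5). The short tube at (299,190) and the bystanders are where they were, and the gripper is clear.

```bash
python3 -c "
from bench import ticket; print(ticket.job_done())"
```

```text
the job is handed in; nothing more can be done
None
```

The tall tube is out of its fitting and standing in the block's hole with its collar flush. I handed the job in at about 19 s of the 48 s allowed; no verdict came back.

- **Release:** I felt the ring at a TCP height of about 88.5 mm and pressed it to its stop, with a peak of about 14 N. I then eased off, gripped at 40 N and drew the tube up. Nothing caught, and the force fell to roughly the tube's own weight.
- **Placing:** The collar met the block at the expected height (TCP 90.4 mm) with about 4 N, and I then opened the fingers and backed off.
- **Last checks:** In the final scene picture the tube's top is within about 0.2 px of where an upright, fully seated tube should appear. The short tube and the bystanders look unmoved, and the gripper is clear of everything with no force beyond sensor noise.
- **Disagreements:** The two cameras differed by a few mm (mostly in y) on where the fitting was, so I aimed between them. For the hole they differed by about 1 mm. Neither caused trouble. I did not look at the final top-camera picture, so the last check rests on the scene camera alone.

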